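# Reset the tripped breaker under the push-latch lid of the bench power box

## Robot

A 6-joint arm with a two-finger parallel gripper is mounted at the origin on the work surface. World frame = base frame: x ahead of the robot, y to its left, z up, the work surface at z = 0. Lengths are in m, angles in rad, forces in N, time in s.
With the tool pointing down it reaches from about 0.275 to 1 m from the base axis. Payload 8.4 kg.
Tool frame: the origin (TCP) lies midway between the tips of the shut fingers; the grasp point (between the pads) lies r.pinch_z behind it (r.pinch_z is the distance from the TCP to the grasp point, in m); z points along the fingers, y is the direction in which the jaws open and shut (so a half turn about z gives the same grasp; the last joint's range is limited). The gripper opens to 85 mm and grips with 20 to 120 N. Pads are 22 mm wide; open, the fingers measure 114 mm over their backs; the gripper's body (76 mm by 85 mm) begins 54 mm behind the grasp point. The pads swing forward as they close: fully open they stand 13 mm farther back than shut.
Start: joints at [-1.336, 0.353, 1.633, -0, 1.155, -0.002], TCP at [0.147, -0.608, 0.231] pointing down, gripper open.
Joint ranges: [-2.63, 2.63], [-0.92, 2.1], [0.06, 2.66], [-1.3, 4.44], [0, 2.69], [-3.02, 3.02]. Speed limits (rad/s): [2.22, 2.22, 2.79, 3.14, 3.14, 3.14].

## Interface

Orientations are given as a rotation vector (axis times angle).
In Python, from station import status, capture, camera_info, r gives the robot as it stands.
- The arm moves only by the tool drive_tool, never from a script. Its argument "motion" is a list of rows, each an object of numbers: "dx", "dy", "dz": the shift along the tool's x, y, z in units of 25 mm (1.0 is 25 mm); "roll": the turn about the tool's z in units of 10 degrees (1.0 is 10 degrees); "fingers": the finger opening in mm, from 0 to 85.4. In form: [{"dx": .., "dy": .., "dz": .., "roll": .., "fingers": ..}, ...]. A call has 1 to 10 rows; each row is the pose to reach, as a shift and turn from the pose commanded when the call began, along the tool's axes at that moment; what a row does not reach only later rows make up. A row lasts 1/8 s, in which the tool goes at most 62.5 mm and 10.7 degrees, less where a joint would pass 70% of its speed; a pose out of reach is approached as far as the arm can. A call with a gripper value outside its range is refused whole. The fingers move at their own pace and stop on an object; the grip force is fixed at half the most. Time passes only in rows, so rows that repeat a pose let the fingers close. It gives the time, the measured TCP pose, the force and the opening at its end, in the units of the state.
- status.observe(): the state, without advancing time (a new reading comes with each control period).
- capture(name): name is "scene" or "side" or "wrist"; returns (picture, depth): 400x640x3 uint8, red, green, blue; 400x640 float32, m along the optical axis (not along the pixel's ray), 0 where there is no reading.
- camera_info(name): a dict with "fx", "fy", "cx", "cy" (pixels), "k1" (the pictures are not rectified: a ray, as slopes to the right and down, at radius r is drawn at 1 + k1 r^2 times it, then the intrinsics apply), "rvec" (rotation vector, rad) and "tvec" (3), from world to camera coordinates, as OpenCV has them; the wrist camera has in their place "T_tool_cam" (4x4, takes a point from camera to tool coordinates, whose origin is the TCP and whose axes are the flange's). Camera axes: x right, y down, z forward; pixel columns grow to the right and rows downward; lengths in m; the calibration is good to about 2 mm. A picture is of the moment at which its call begins: read the wrist's pose just before it. camera_info takes no time and is no camera call.
- r.hand_in(): hands the job in, once; it reports no verdict.
The state is a dict: "t": time; "q": joint angles; "joint_vel": joint speeds; "effort": joint torques, N m; "tcp_pos": TCP position; "tool_rot": TCP orientation; "wrist_force": force on the tool from outside, world axes, zero at the start; "torque": the same for the moment, N m; "grip_width": opening from 0.0 (shut) to 1.0 (fully open).
Only numpy, scipy, OpenCV 4.12 (cv2) and the standard library are available. Lean on these libraries where they do the work, as an engineer would, in place of code of your own. Each camera call takes 0.05 s, during which the arm holds its last target.

## Task

The breaker in the bench power box has tripped. Press the front of the closed lid down until it gives, and let go so that it pops open; push the popped-out red breaker button fully back in; then push the lid down and press its front home again so that it stays latched shut. Nothing is to be picked up: leave everything else on the bench where it stands.

Things in the scene. Friction and masses are not known exactly. Their poses are not given: they have to be found in the camera images.
- power_box: Bench power box, fixed, dark, black end cheeks (80 mm tall, 12 thick): 150 deep (x) by 290 wide (y) by 80 tall; origin centre of underside. Its -x side is the front. Between the cheeks an aluminium lid, 127 deep by 262 wide, flush when shut. The well under it has its floor 48 mm above the bench, three sockets at the back, a front wall 65 mm tall, a 34 mm wide latch catch mid-front.
- lid_hinge (a point): Middle of the lid's hinge axis, at the lid's back edge: 52 mm behind the box's centre, 80 mm above the bench, level with the top face of the shut lid; axes as the box's. The hinge axis runs along y. Does not move.
- lid_mark (a point): Centre of the orange ring mark on the lid's top face, where it is pressed; moves with the lid. On the lid's centre line, 107 mm from the hinge axis and 20 mm from the lid's front edge; x axis points to the hinge, z out of the top face. A latch tongue 36 mm long hangs below it. Open, the top face looks away from the robot and up: push it there, near the free edge (about 4 N), to close.
- power_lid (a joint): Lid angle, rad: 0 latched flush, up to 1.31 open (75 degrees; stop, spring held). Push-push latch: pressed past -0.05 (5.5 mm down at the mark, about 4 N; solid stop at -0.07, 7.5 mm) and let go, it springs to 1.31 in about 1.5 s. Pushed shut past -0.05 and let go, it stays latched at 0. A shallow press changes nothing (latched stays, open springs back up); each further full press opens it again.
- breaker_top (a point): Centre of the top of the breaker's button: red, 14 mm across, in a steel ring nut 24 across and 5 high, in the well 36 mm in front of the box's centre and 70 to its right (-y), 88 mm from the hinge axis. Tripped, its top is 67 mm above the bench, 13 mm below the shut lid's top face, and a white band shows on its stem; reset, it is 6 mm lower.
- breaker (a joint): Breaker button's travel (m): 0 popped out (tripped), 0.006 fully in (reset, a solid stop). It moves straight down with about 5 N and stays where it is pushed.
- cassette: Steel bicycle cassette lying on the bench, a stepped cone of sprockets 100 mm across at the foot and 37 tall, 0.3 kg; origin at the centre of its underside. Bystander.
- pedal: Black flat pedal, 100 by 94 by 20 mm with a steel axle stub at -y, lying beside the power box on its left; origin at its centre, on the bench. Bystander.
- lube_bottle: Green bottle of chain lube, 48 mm across, 145 tall, standing beside the power box on its right; origin at the centre of its underside. Bystander.
- mug: Blue ceramic mug, 80 mm across and 90 tall, handle at +y, behind the power box; origin at the centre of its underside. Bystander.
- jar: Amber glass jar with a steel cap, 60 mm across, 70 tall, beside the power box on its left; origin at the centre of its underside. Bystander.
- wrench: Steel spanner, 180 mm long along its x, lying in front of the power box; origin under its middle. Bystander.

How it is judged:
On the way, in this order (a step that is already met when the one before it is completed fails the run):
1. the closed lid is pressed in below flush (value of joint power_lid below -0.03 rad).
2. the lid has popped open, fingers off the power box (value of joint power_lid above 1.1 rad and contact force between the fingers and power_box below 0.3 N), for 0.2 s.
3. the breaker button is pushed in while the lid stands open (value of joint breaker above 0.0048 m and value of joint power_lid above 0.8 rad), for 0.1 s.
4. the lid is pressed home past flush (value of joint power_lid below -0.025 rad).
At the end, for the whole second after the job is handed in: The lid stays latched shut by itself, flush within 0.02 rad (about 2.5 mm at its front edge), the breaker button is in (at least 4.8 of its 6 mm), and every loose thing lies within 15 mm of where it began (value of joint power_lid between -0.02 and 0.02 rad and velocity of joint power_lid below 0.05 rad/s and value of joint breaker above 0.0048 m and distance of each of cassette, pedal, lube_bottle, mug, jar, wrench from where it was at the start of the episode below 0.015 m); the robot touches nothing.
It fails at once if a bystander is lifted, carried, toppled or shoved more than 15 mm (distance of any of cassette, pedal, lube_bottle, mug, jar, wrench from where it was at the start of the episode above 0.015 m or angle between any of cassette, pedal, lube_bottle, mug, jar, wrench's own z axis and vertical above 0.35 rad).
It also fails if it takes over 51 s, if anything falls off the work surface, if the arm or the gripper's body presses on something with over 40 N, if the wrist force passes 120 N, or if a joint passes its speed limit or range.

## Working session

There is one attempt and no reset: what is moved stays moved. The work goes in short steps, Python scripts to look and compute and a tool call to move; the robot and the scene stay as the last step left them, time stands still between calls to the robot, and variables do not carry over. Pictures are saved under pics/ and viewed, and the job is handed in when it is done.

Besides the shell and the picture viewer there is one more tool, called after "Request:" as name([rows], argument=value, ...), one row to a line, values as JSON. drive_tool: Moves the arm, as the interface text tells. Its arguments: {"type":"object","properties":{"motion":{"type":"array"}},"required":["motion"]}

```bash
ls; mkdir -p pics; python3 - <<'E'
from station import status,capture,camera_info,r
import cv2,numpy as np
print(status.observe())
for n in("scene","side","wrist"):
    p,d=capture(n); cv2.imwrite(f"pics/{n}0.png",p[:,:,::-1]); np.save(f"pics/{n}0.npy",d); print(n,camera_info(n))
print(r.pinch_z,status.observe()['t'])
E
```

```text
pics
{'t': 0.0, 'q': array([-1.33643070e+00,  3.53653044e-01,  1.63416638e+00,  2.62070890e-05,
        1.15520042e+00, -2.40375173e-03]), 'joint_vel': array([-0.002016  , -0.00202044, -0.00146843, -0.00040087, -0.00097736,
        0.00153564]), 'effort': array([-1.77004971e-03, -6.05254698e+01, -3.42070842e+01, -1.23486579e-04,
        9.04038985e-03,  2.19138542e-05]), 'tcp_pos': array([ 0.14649266, -0.60707934,  0.23054483]), 'tool_rot': array([-3.11819526e+00, -3.70864065e-01,  2.21930021e-04]), 'wrist_force': array([-0.62271672,  0.41945103, -0.02225107]), 'torque': array([ 0.00556536, -0.01529508, -0.00156911]), 'grip_width': 1.0024795173020011}
scene {'fx': 361.4973399867498, 'fy': 361.4973399867498, 'cx': 321.1940715541111, 'cy': 203.9526819964734, 'k1': -0.08215310436953709, 'rvec': array([ 1.39427434,  2.19599045, -0.84359905]), 'tvec': array([ 0.21036793, -0.34201969,  1.36867558])}
side {'fx': 492.95250780818895, 'fy': 492.95250780818895, 'cx': 319.6327715917235, 'cy': 197.04833813478666, 'k1': -0.1578243723957605, 'rvec': array([ 0.65875832, -2.71391783,  0.98263805]), 'tvec': array([0.54372846, 0.20866518, 1.15415287])}
wrist {'fx': 277.7374216660501, 'fy': 277.7374216660501, 'cx': 319.47403692147645, 'cy': 191.0696955950044, 'k1': 0.008771390475651796, 'T_tool_cam': array([[-2.35193589e-04, -9.61585949e-01, -2.74503931e-01,
         6.91887381e-02],
       [ 9.99999966e-01, -2.55869947e-04,  3.95162460e-05,
         4.33540282e-04],
       [-1.08235573e-04, -2.74503913e-01,  9.61585976e-01,
        -1.42891839e-01],
       [ 0.00000000e+00,  0.00000000e+00,  0.00000000e+00,
         1.00000000e+00]])}
0.0187 0.15
```

View pics/scene0.png

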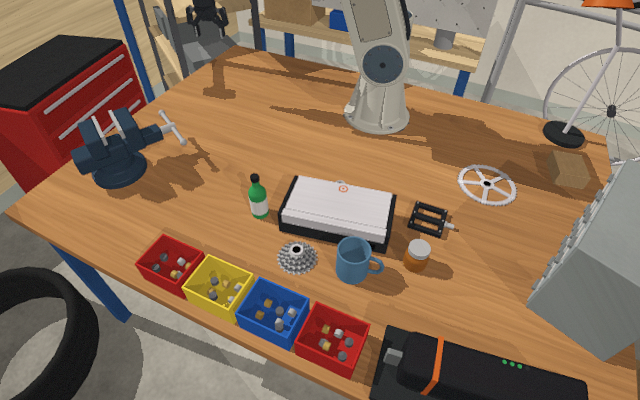

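View pics/side0.png

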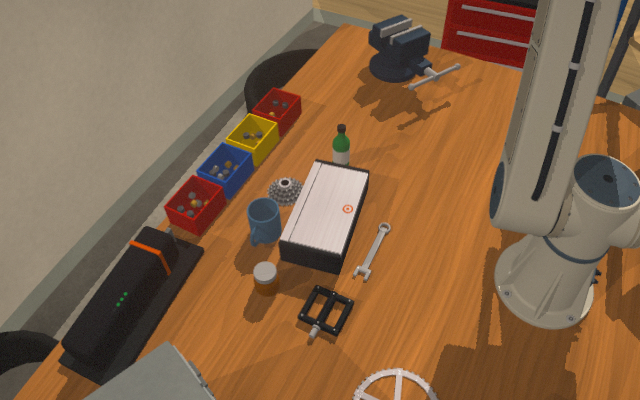

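View pics/wrist0.png

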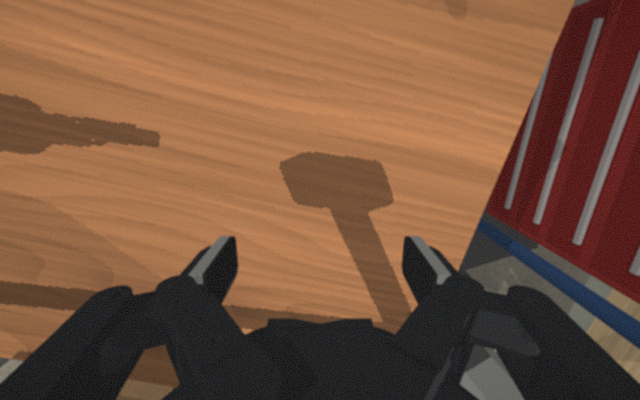

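The scene view shows the box at about (338,212) and the ring at (343,188). The side view has the ring at (348,209), and the wrist view shows only bench. Next I'll enlarge the crops.

```bash
python3 - <<'E'
import cv2
a=cv2.imread("pics/side0.png")[140:290,260:400]; cv2.imwrite("pics/sc.png",cv2.resize(a,None,fx=4,fy=4,interpolation=cv2.INTER_CUBIC))
a=cv2.imread("pics/scene0.png")[165:265,265:415]; cv2.imwrite("pics/scc.png",cv2.resize(a,None,fx=5,fy=5,interpolation=cv2.INTER_CUBIC))
E
```

```text
(no output)
```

View pics/sc.png

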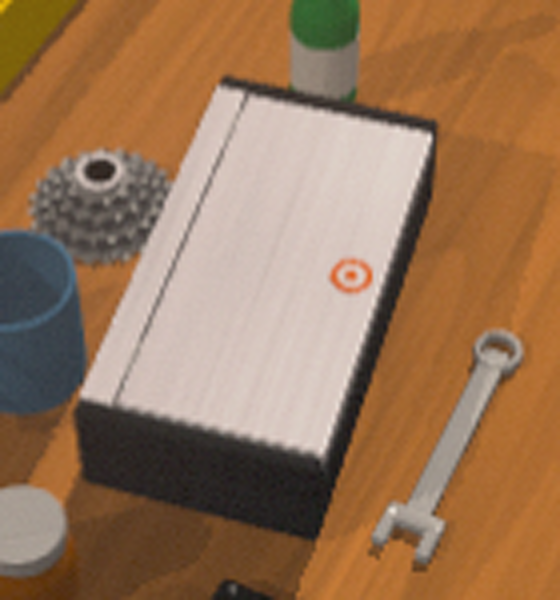

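View pics/scc.png

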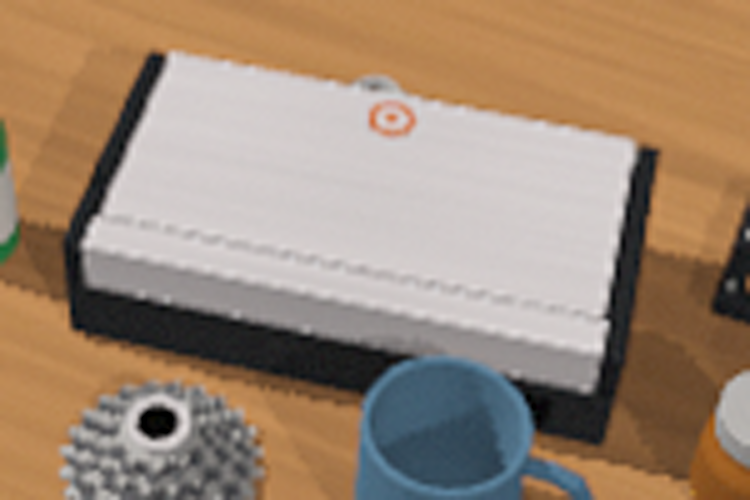

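The side crop shows the top corners at crop pixels (80,403), (322,462), (222,78) and (435,122), with the ring at (351,276). In the scene crop the corners are at (152,54), (657,150) and (68,240), and the ring is at (391,119). I'll triangulate from these.

```bash
cat > h.py <<'E'
import numpy as np,cv2
from station import status,capture,camera_info,r
def ray(info,uv,tool=None):
    K=np.array([[info['fx'],0,info['cx']],[0,info['fy'],info['cy']],[0,0,1]])
    n=cv2.undistortPoints(np.array([[uv]],float),K,np.array([info['k1'],0,0,0,0.]))[0,0]
    d=np.array([n[0],n[1],1.])
    if tool is None:
        R=cv2.Rodrigues(info['rvec'])[0]; return -R.T@info['tvec'],R.T@d
    T=tool@info['T_tool_cam']; return T[:3,3],T[:3,:3]@d
def atz(info,uv,z,tool=None):
    o,d=ray(info,uv,tool); return o+d*(z-o[2])/d[2]
def tri(rs):
    A=0;b=0
    for o,d in rs:
        d=d/np.linalg.norm(d);P=np.eye(3)-np.outer(d,d);A=A+P;b=b+P@o
    x=np.linalg.solve(A,b);return x
def toolT(s):
    T=np.eye(4);T[:3,:3]=cv2.Rodrigues(s['tool_rot'])[0];T[:3,3]=s['tcp_pos'];return T
E
python3 - <<'E'
from h import *
S=camera_info("side");C=camera_info("scene")
sd=dict(BL=(80,403),FL=(322,462),BR=(222,78),FR=(435,122),M=(351,276))
sc=dict(FR=(152,54),FL=(657,150),BR=(68,240),BL=(612,322),M=(391,119))
f=lambda p:(260+p[0]/4-.4,140+p[1]/4-.4); g=lambda p:(265+p[0]/5-.4,165+p[1]/5-.4)
P={}
for k in sd:
    a=atz(S,f(sd[k]),.08);b=atz(C,g(sc[k]),.08);t=tri([ray(S,f(sd[k])),ray(C,g(sc[k]))])
    P[k]=(a+b)/2;print(k,a.round(4),b.round(4),t.round(4))
for X in ('FL','BL'):
    v=P[X]-P[X[0]+'R'];print(np.linalg.norm(v),np.arctan2(-v[0],v[1]))
for X in 'LR':
    v=P['B'+X]-P['F'+X];print(np.linalg.norm(v),np.arctan2(v[1],v[0]))
c=sum(P[k] for k in('FL','FR','BL','BR'))/4;print('c',c)
E
```

```text
BL [0.6019 0.2226 0.08  ] [0.5863 0.2164 0.08  ] [0.5971 0.2221 0.0891]
FL [0.4572 0.1951 0.08  ] [0.4623 0.2021 0.08  ] [0.4582 0.1985 0.0787]
BR [ 0.6524 -0.0501  0.08  ] [ 0.6549 -0.0509  0.08  ] [ 0.6534 -0.0518  0.078 ]
FR [ 0.5082 -0.0774  0.08  ] [ 0.5135 -0.0767  0.08  ] [ 0.5094 -0.0796  0.0763]
M [0.5014 0.0647 0.08  ] [0.5029 0.0639 0.08  ] [0.5018 0.0636 0.0788]
0.28035768415212386 0.18327443789674125
0.27647079824814846 0.21725619838335308
0.13595956383351748 0.15416552209565962
0.1452951505763492 0.18388989304546688
c [0.55455842 0.07263666 0.08      ]
```

```bash
cat >> h.py <<'E'
def shift(target,yaw=None):
    s=status.observe();T=toolT(s);R=T[:3,:3]
    print('tcp',T[:3,3].round(4),'yaw',np.arctan2(R[1,0],R[0,0]).round(4),'q6',s['q'][5].round(3),'zax',R[:,2].round(4),'F',s['wrist_force'].round(2),'t',s['t'],'g',s['grip_width'].round(3))
    print('units',(R.T@(np.array(target)-T[:3,3])/.025).round(3))
E
python3 -c "
from h import *
shift([.502,.064,.25])"
```

```text
Traceback (most recent call last):
  File "h.py", line 21, in shift
    print('tcp',T[:3,3].round(4),'yaw',np.arctan2(R[1,0],R[0,0]).round(4),'q6',s['q'][5].round(3),'zax',R[:,2].round(4),'F',s['wrist_force'].round(2),'t',s['t'],'g',s['grip_width'].round(3))
                                                                                                                                                                     ^^^^^^^^^^^^^^^^^^^^^
AttributeError: 'float' object has no attribute 'round'
```

```bash
sed -i "s/s\['grip_width'\].round(3)/round(s['grip_width'],3)/" h.py
python3 -c "
from h import *
shift([.502,.064,.25])"
```

```text
tcp [ 0.1465 -0.6072  0.2307] yaw 0.2368 q6 -0.002 zax [-3.e-04  1.e-03 -1.e+00] F [-0.46  0.48  0.38] t 0.15 g 1.0
units [ 20.12  -22.765  -0.747]
```

Request:
drive_tool([
  {"dx": 20, "dy": -22.8, "dz": -0.8, "roll": 0, "fingers": 0},
  {"dx": 20, "dy": -22.8, "dz": -0.8, "roll": 0, "fingers": 0},
  {"dx": 20, "dy": -22.8, "dz": -0.8, "roll": 0, "fingers": 0},
  {"dx": 20, "dy": -22.8, "dz": -0.8, "roll": 0, "fingers": 0},
  {"dx": 20, "dy": -22.8, "dz": -0.8, "roll": 0, "fingers": 0},
  {"dx": 20, "dy": -22.8, "dz": -0.8, "roll": 0, "fingers": 0},
  {"dx": 20, "dy": -22.8, "dz": -0.8, "roll": 0, "fingers": 0},
  {"dx": 20, "dy": -22.8, "dz": -0.8, "roll": 0, "fingers": 0},
  {"dx": 20, "dy": -22.8, "dz": -0.8, "roll": 0, "fingers": 0},
  {"dx": 20, "dy": -22.8, "dz": -0.8, "roll": 0, "fingers": 0},
])

```text
t: 1.4
tcp_pos: [0.4376, -0.0524, 0.248]
tool_rot: [3.119, 0.371, 0.001]
wrist_force: [0.9, -1.2, -0.1]
grip_width: 0.001
```

```bash
python3 -c "
from h import *
shift([.502,.064,.25])"
```

```text
tcp [ 0.4376 -0.0524  0.248 ] yaw 0.2369 q6 1.212 zax [ 7.e-04 -3.e-04 -1.e+00] F [ 0.94 -1.19 -0.09] t 1.4 g 0.001
units [ 3.597 -3.92  -0.078]
```

Request:
drive_tool([
  {"dx": 3.2, "dy": -3.5, "dz": 0, "roll": 0, "fingers": 0},
  {"dx": 3.2, "dy": -3.5, "dz": 0, "roll": 0, "fingers": 0},
  {"dx": 3.2, "dy": -3.5, "dz": 0, "roll": 0, "fingers": 0},
  {"dx": 3.2, "dy": -3.5, "dz": 0, "roll": 0, "fingers": 0},
  {"dx": 3.2, "dy": -3.5, "dz": 0, "roll": 0, "fingers": 0},
])

```text
t: 2.02
tcp_pos: [0.4935, 0.0485, 0.2477]
tool_rot: [3.12, 0.369, -0.001]
wrist_force: [-0.5, -0.3, 0.7]
grip_width: -0.0
```

```bash
python3 -c "
from h import *
shift([.502,.064,.25])
s=status.observe();np.save('pics/T1.npy',toolT(s))
p,d=capture('wrist');cv2.imwrite('pics/wrist1.png',p[:,:,::-1])"
```

```text
tcp [0.4935 0.0485 0.2477] yaw 0.2355 q6 1.43 zax [-5.e-04 -3.e-04 -1.e+00] F [-0.47 -0.34  0.68] t 2.025 g -0.0
units [ 0.474 -0.526 -0.094]
```

View pics/wrist1.png

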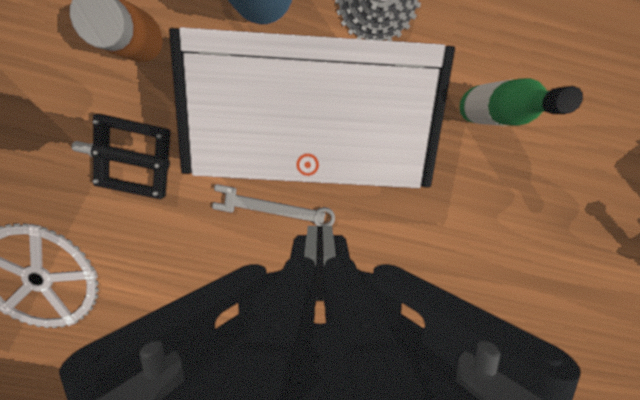

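The wrist view shows the ring at (308,164) and the box's top corners at (171,29), (453,46), (181,174) and (431,187). I'll use it as a third measurement.

```bash
python3 - <<'E'
from h import *
W=camera_info('wrist');T=np.load('pics/T1.npy')
P={k:atz(W,uv,.08,T) for k,uv in dict(M=(308,164.5),BL=(171,29),BR=(453.5,46),FL=(182,174),FR=(431.5,187)).items()}
for k in P:print(k,P[k].round(4))
for a,b in(('FL','FR'),('BL','BR')):
    v=P[a]-P[b];print(np.linalg.norm(v),np.arctan2(-v[0],v[1]))
print(sum(P[k] for k in('FL','FR','BL','BR'))/4)
E
```

```text
M [0.502  0.0634 0.08  ]
BL [0.6029 0.2256 0.08  ]
BR [ 0.654  -0.0525  0.08  ]
FL [0.4578 0.2006 0.08  ]
FR [ 0.5096 -0.0814  0.08  ]
0.28672067209621627 0.1816684660987502
0.28275080223758886 0.18180586106806448
[0.55606352 0.07307114 0.08      ]
```

Request:
drive_tool([
  {"dx": 0.3, "dy": -0.3, "dz": 0, "roll": -1.05, "fingers": 0},
  {"dx": 0.3, "dy": -0.3, "dz": 0, "roll": -2.1, "fingers": 0},
  {"dx": 0.3, "dy": -0.3, "dz": 0, "roll": -3.15, "fingers": 0},
  {"dx": 0.3, "dy": -0.3, "dz": 0, "roll": -4.2, "fingers": 0},
  {"dx": 0.3, "dy": -0.3, "dz": 0, "roll": -5.25, "fingers": 0},
  {"dx": 0.3, "dy": -0.3, "dz": 0, "roll": -6.3, "fingers": 0},
  {"dx": 0.3, "dy": -0.3, "dz": 0, "roll": -7.35, "fingers": 0},
  {"dx": 0.3, "dy": -0.3, "dz": 0, "roll": -8.4, "fingers": 0},
  {"dx": 0.3, "dy": -0.3, "dz": 0, "roll": -9.45, "fingers": 0},
  {"dx": 0.3, "dy": -0.3, "dz": 0, "roll": -10.5, "fingers": 0},
])

```text
t: 3.32
tcp_pos: [0.4994, 0.0574, 0.2479]
tool_rot: [1.599, 2.704, 0.0]
wrist_force: [0.4, -0.3, -0.4]
grip_width: -0.001
```

Request:
drive_tool([
  {"dx": 0, "dy": 0, "dz": 0, "roll": -1.05, "fingers": 0},
  {"dx": 0, "dy": 0, "dz": 0, "roll": -2.1, "fingers": 0},
  {"dx": 0, "dy": 0, "dz": 0, "roll": -3.15, "fingers": 0},
  {"dx": 0, "dy": 0, "dz": 0, "roll": -4.2, "fingers": 0},
  {"dx": 0, "dy": 0, "dz": 0, "roll": -5.25, "fingers": 0},
  {"dx": 0, "dy": 0, "dz": 0, "roll": -6.3, "fingers": 0},
  {"dx": 0, "dy": 0, "dz": 0, "roll": -7.2, "fingers": 0},
  {"dx": 0, "dy": 0, "dz": 0, "roll": -7.2, "fingers": 0},
  {"dx": 0, "dy": 0, "dz": 0, "roll": -7.2, "fingers": 0},
])

```text
t: 4.45
tcp_pos: [0.4996, 0.058, 0.2478]
tool_rot: [-0.282, 3.129, -0.0]
wrist_force: [0.1, 0.4, -1.2]
grip_width: -0.0
```

```bash
python3 -c "
from h import *
shift([.502,.0636,.09])"
```

```text
tcp [0.4996 0.058  0.2478] yaw -2.9615 q6 -1.638 zax [ 1.e-04  0.e+00 -1.e+00] F [ 0.1   0.37 -1.16] t 4.45 g -0.0
units [-0.133  0.204  6.314]
```

Request:
drive_tool([
  {"dx": -0.1, "dy": 0.2, "dz": 2.3, "roll": 0, "fingers": 0},
  {"dx": -0.1, "dy": 0.2, "dz": 4.5, "roll": 0, "fingers": 0},
  {"dx": -0.1, "dy": 0.2, "dz": 6.0, "roll": 0, "fingers": 0},
  {"dx": -0.1, "dy": 0.2, "dz": 6.2, "roll": 0, "fingers": 0},
  {"dx": -0.1, "dy": 0.2, "dz": 6.2, "roll": 0, "fingers": 0},
  {"dx": -0.1, "dy": 0.2, "dz": 6.2, "roll": 0, "fingers": 0},
])

```text
t: 5.2
tcp_pos: [0.5026, 0.064, 0.0945]
tool_rot: [-0.288, 3.125, 0.0]
wrist_force: [0.0, 0.4, 0.2]
grip_width: -0.002
```

```bash
python3 -c "
from h import *
shift([.502,.0636,.0735])
p,d=capture('side');cv2.imwrite('pics/side1.png',cv2.resize(p[100:300,240:440,::-1],None,fx=3,fy=3))"
```

```text
tcp [0.5026 0.064  0.0945] yaw -2.9578 q6 -1.631 zax [ 3.e-03  4.e-04 -1.e+00] F [0.03 0.37 0.22] t 5.2 g -0.002
units [ 0.03  -0.012  0.839]
```

View pics/side1.png

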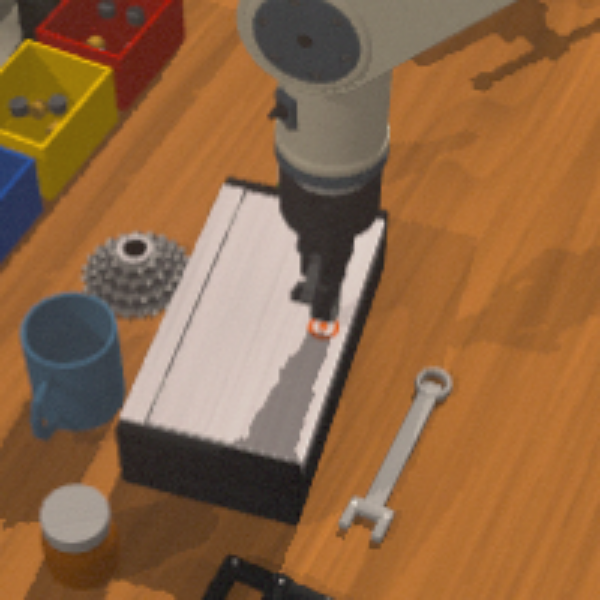

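Request:
drive_tool([
  {"dx": 0, "dy": 0, "dz": 0.5, "roll": 0, "fingers": 0},
  {"dx": 0, "dy": 0, "dz": 0.65, "roll": 0, "fingers": 0},
  {"dx": 0, "dy": 0, "dz": 0.75, "roll": 0, "fingers": 0},
  {"dx": 0, "dy": 0, "dz": 0.8, "roll": 0, "fingers": 0},
  {"dx": 0, "dy": 0, "dz": 0.8, "roll": 0, "fingers": 0},
  {"dx": 0, "dy": 0, "dz": 0.8, "roll": 0, "fingers": 0},
])

```text
t: 6.0
tcp_pos: [0.5016, 0.064, 0.0729]
tool_rot: [-0.289, 3.128, 0.0]
wrist_force: [1.6, 0.5, 2.9]
grip_width: 0.006
```

Request:
drive_tool([
  {"dx": 0, "dy": 0, "dz": 0.03, "roll": 0, "fingers": 0},
  {"dx": 0.3, "dy": 0, "dz": -2.5, "roll": 0, "fingers": 0},
  {"dx": 0.6, "dy": 0, "dz": -5, "roll": 0, "fingers": 0},
  {"dx": 1, "dy": 0, "dz": -7.5, "roll": 0, "fingers": 0},
  {"dx": 1.5, "dy": 0, "dz": -9, "roll": 0, "fingers": 0},
  {"dx": 1.5, "dy": 0, "dz": -9, "roll": 0, "fingers": 0},
  {"dx": 1.5, "dy": 0, "dz": -9, "roll": 0, "fingers": 0},
  {"dx": 1.5, "dy": 0, "dz": -9, "roll": 0, "fingers": 0},
])

```text
t: 7.0
tcp_pos: [0.4636, 0.0569, 0.296]
tool_rot: [0.289, -3.125, 0.0]
wrist_force: [-0.1, 0.6, 0.2]
grip_width: -0.002
```

Request:
drive_tool([
  {"dx": 0, "dy": 0, "dz": 0, "roll": 0, "fingers": 0},
  {"dx": 0, "dy": 0, "dz": 0, "roll": 0, "fingers": 0},
  {"dx": 0, "dy": 0, "dz": 0, "roll": 0, "fingers": 0},
  {"dx": 0, "dy": 0, "dz": 0, "roll": 0, "fingers": 0},
  {"dx": 0, "dy": 0, "dz": 0, "roll": 0, "fingers": 0},
  {"dx": 0, "dy": 0, "dz": 0, "roll": 0, "fingers": 0},
  {"dx": 0, "dy": 0, "dz": 0, "roll": 0, "fingers": 0},
  {"dx": 0, "dy": 0, "dz": 0, "roll": 0, "fingers": 0},
])

```text
t: 8.0
tcp_pos: [0.4644, 0.057, 0.2978]
tool_rot: [-0.289, 3.128, 0.0]
wrist_force: [-0.1, -0.0, -0.2]
grip_width: 0.002
```

```bash
python3 -c "
from h import *
shift([.533,-.0016,.1])
np.save('pics/T2.npy',toolT(status.observe()))
p,d=capture('side');cv2.imwrite('pics/side2.png',cv2.resize(p[80:280,240:440,::-1],None,fx=3,fy=3))
p,d=capture('scene');cv2.imwrite('pics/scene2.png',cv2.resize(p[100:280,220:440,::-1],None,fx=3,fy=3))
p,d=capture('wrist');cv2.imwrite('pics/wrist2.png',p[:,:,::-1])"
```

```text
tcp [0.4644 0.057  0.2978] yaw -2.9571 q6 -1.636 zax [ 0.  0. -1.] F [-0.09 -0.02 -0.16] t 8.0 g 0.002
units [-2.267 -2.809  7.911]
```

View pics/side2.png

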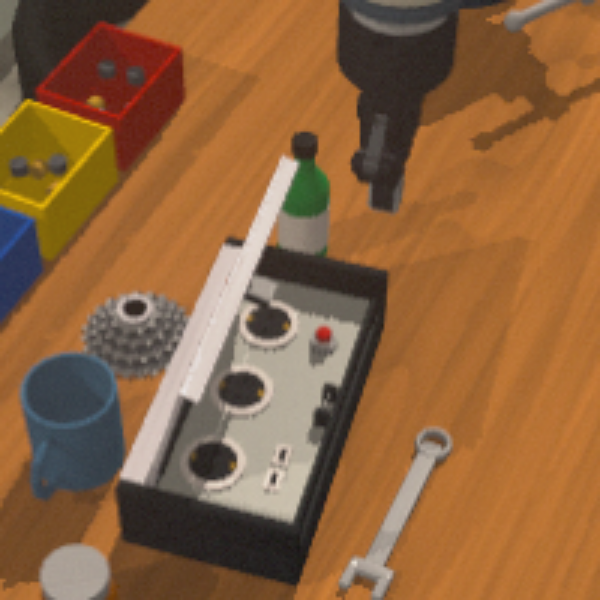

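View pics/scene2.png

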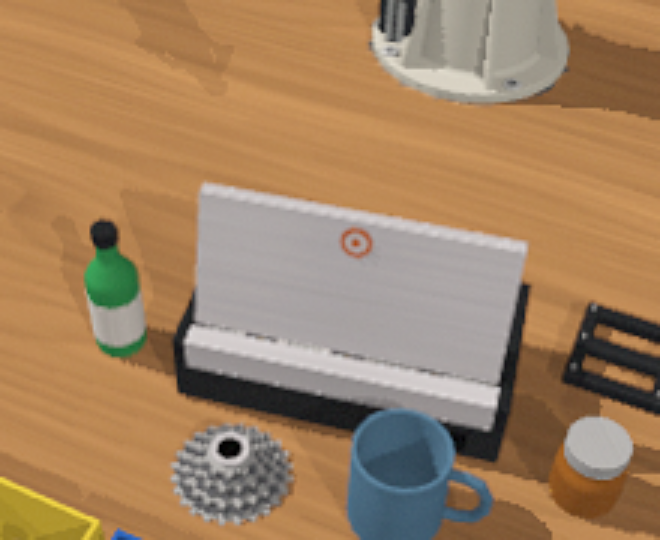

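View pics/wrist2.png

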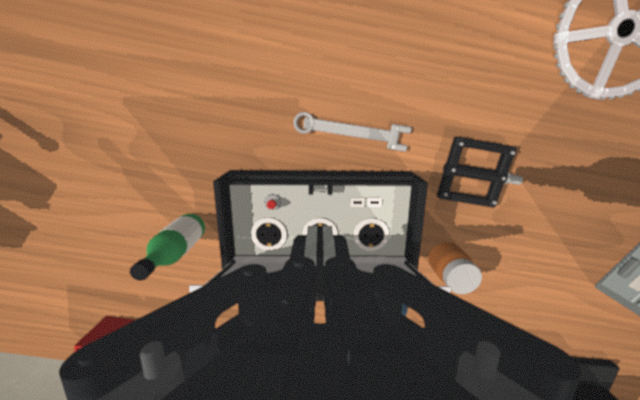

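The lid popped open to about 75°. The red button is at (324,333) in the side crop, which is full-image pixel (348,191), and at (271,203) in the wrist view.

```bash
python3 - <<'E'
from h import *
print(atz(camera_info('side'),(347.8,190.5),.067),atz(camera_info('wrist'),(271.5,203),.067,np.load('pics/T2.npy')))
c=np.array([.556,.0736]);y=.183;R=np.array([[np.cos(y),-np.sin(y)],[np.sin(y),np.cos(y)]])
print(c+R@[-.036,-.07]); t=c+R@[-.040,-.073]; print(t); shift([*t,.09])
E
```

```text
[0.53041574 0.00076726 0.067     ] [ 5.30302675e-01 -3.13507384e-04  6.70000000e-02]
[ 0.53333974 -0.00178244]
[ 0.52995247 -0.00546027]
tcp [0.4644 0.057  0.2978] yaw -2.9571 q6 -1.636 zax [ 0. -0. -1.] F [ 1.09 -1.09 -0.73] t 8.15 g -0.005
units [-2.119 -2.939  8.311]
```

Request:
drive_tool([
  {"dx": -1.5, "dy": -2.0, "dz": 0, "roll": 0, "fingers": 0},
  {"dx": -2.1, "dy": -2.85, "dz": 0.5, "roll": 0, "fingers": 0},
  {"dx": -2.1, "dy": -2.85, "dz": 2, "roll": 0, "fingers": 0},
  {"dx": -2.1, "dy": -2.85, "dz": 4, "roll": 0, "fingers": 0},
  {"dx": -2.1, "dy": -2.85, "dz": 6, "roll": 0, "fingers": 0},
  {"dx": -2.1, "dy": -2.85, "dz": 7.5, "roll": 0, "fingers": 0},
  {"dx": -2.1, "dy": -2.85, "dz": 8.2, "roll": 0, "fingers": 0},
  {"dx": -2.1, "dy": -2.85, "dz": 8.2, "roll": 0, "fingers": 0},
  {"dx": -2.1, "dy": -2.85, "dz": 8.2, "roll": 0, "fingers": 0},
])

```text
t: 9.28
tcp_pos: [0.5302, -0.0034, 0.0941]
tool_rot: [-0.289, 3.126, -0.0]
wrist_force: [0.0, 0.3, 0.8]
grip_width: -0.002
```

```bash
python3 -c "
from h import *
shift([.530,-.003,.06])
p,d=capture('side');cv2.imwrite('pics/side3.png',cv2.resize(p[100:250,270:420,::-1],None,fx=4,fy=4))
p,d=capture('wrist');cv2.imwrite('pics/wrist3.png',p[:,:,::-1])"
```

```text
tcp [ 0.5302 -0.0034  0.0941] yaw -2.9572 q6 -1.764 zax [ 0.0022  0.     -1.    ] F [0.03 0.25 0.81] t 9.275 g -0.002
units [0.009 0.017 1.366]
```

View pics/side3.png

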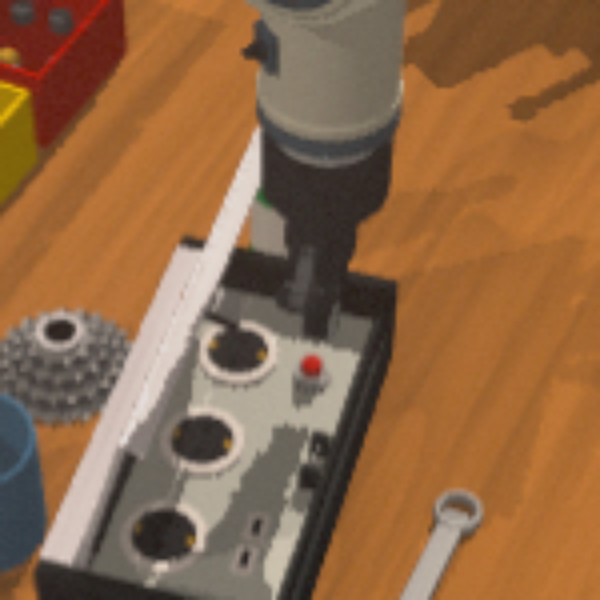

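View pics/wrist3.png

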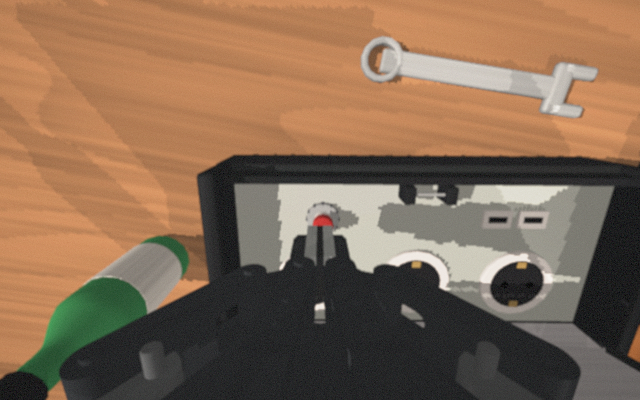

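```bash
python3 -c "
from h import *
T=toolT(status.observe());W=camera_info('wrist')
print(atz(W,(322.5,221),.067,T),atz(camera_info('side'),(270+311/4,100+365/4),.067))
shift([.532,-.0012,.06])"
```

```text
[ 0.52894963 -0.00208883  0.067     ] [0.52943143 0.00312319 0.067     ]
tcp [ 0.5302 -0.0034  0.0942] yaw -2.9571 q6 -1.764 zax [ 0.0026 -0.     -1.    ] F [ 0.79 -1.02 -0.25] t 9.375 g -0.001
units [-0.084  0.073  1.37 ]
```

Request:
drive_tool([
  {"dx": 0, "dy": 0.05, "dz": 0.8, "roll": 0, "fingers": 0},
  {"dx": 0, "dy": 0.05, "dz": 1.0, "roll": 0, "fingers": 0},
  {"dx": 0, "dy": 0.05, "dz": 1.1, "roll": 0, "fingers": 0},
  {"dx": 0, "dy": 0.05, "dz": 1.2, "roll": 0, "fingers": 0},
  {"dx": 0, "dy": 0.05, "dz": 1.25, "roll": 0, "fingers": 0},
  {"dx": 0, "dy": 0.05, "dz": 1.3, "roll": 0, "fingers": 0},
  {"dx": 0, "dy": 0.05, "dz": 1.3, "roll": 0, "fingers": 0},
])

```text
t: 10.25
tcp_pos: [0.5291, -0.0021, 0.0609]
tool_rot: [-0.289, 3.128, -0.0]
wrist_force: [-3.7, 0.8, 10.6]
grip_width: -0.002
```

Request:
drive_tool([
  {"dx": 0, "dy": 0, "dz": 0.03, "roll": 0, "fingers": 0},
  {"dx": 0, "dy": 0, "dz": 0.05, "roll": 0, "fingers": 0},
  {"dx": 0, "dy": 0, "dz": 0.05, "roll": 0, "fingers": 0},
])

```text
t: 10.62
tcp_pos: [0.5292, -0.0021, 0.0607]
tool_rot: [-0.289, 3.127, -0.0]
wrist_force: [-7.8, 0.1, 24.6]
grip_width: -0.0
```

Force rose to 24.6 N with only 0.2 mm of further travel, so the button is at its solid stop. I'll lift off and look.

Request:
drive_tool([
  {"dx": 0, "dy": 0, "dz": -0.6, "roll": 0, "fingers": 0},
  {"dx": 0, "dy": 0, "dz": -2.5, "roll": 0, "fingers": 0},
  {"dx": 0, "dy": 0, "dz": -5, "roll": 0, "fingers": 0},
  {"dx": 0, "dy": 0, "dz": -7.5, "roll": 0, "fingers": 0},
  {"dx": 0, "dy": 0, "dz": -9.5, "roll": 0, "fingers": 0},
  {"dx": 0, "dy": 0, "dz": -9.5, "roll": 0, "fingers": 0},
  {"dx": 0, "dy": 0, "dz": -9.5, "roll": 0, "fingers": 0},
])

```text
t: 11.5
tcp_pos: [0.5285, -0.0022, 0.2962]
tool_rot: [0.289, -3.128, 0.0]
wrist_force: [-0.4, -0.6, -0.2]
grip_width: -0.001
```

```bash
python3 - <<'E'
from h import *
p,d=capture('side');cv2.imwrite('pics/side4.png',cv2.resize(p[100:250,270:420,::-1],None,fx=4,fy=4))
c=np.array([.556,.0736,0]);y=.183;ux=np.array([np.cos(y),np.sin(y),0])
h=c+.052*ux+[0,0,.08]
def P(th,r=.107): return h-ux*r*np.cos(th)+np.array([0,0,r*np.sin(th)])
print('hinge',h)
for th in (1.31,1.0,.7,.4,.2,0): print(th,P(th).round(4))
shift(P(1.31)+ux*.05+[0,0,.12])
shift(P(1.31)+ux*.05)
E
```

```text
hinge [0.60713171 0.08306298 0.08      ]
1.31 [0.58   0.078  0.1834]
1.0 [0.5503 0.0725 0.17  ]
0.7 [0.5267 0.0682 0.1489]
0.4 [0.5102 0.0651 0.1217]
0.2 [0.504  0.064  0.1013]
0 [0.5019 0.0636 0.08  ]
tcp [ 0.5281 -0.0021  0.2954] yaw -2.9571 q6 -1.762 zax [-0.0017 -0.     -1.    ] F [ 0.29 -1.18 -0.13] t 11.55 g 0.004
units [-4.627  2.77  -0.327]
tcp [ 0.5281 -0.0021  0.2954] yaw -2.9571 q6 -1.762 zax [-0.0017 -0.     -1.    ] F [ 0.29 -1.18 -0.13] t 11.55 g 0.004
units [-4.635  2.768  4.473]
```

View pics/side4.png

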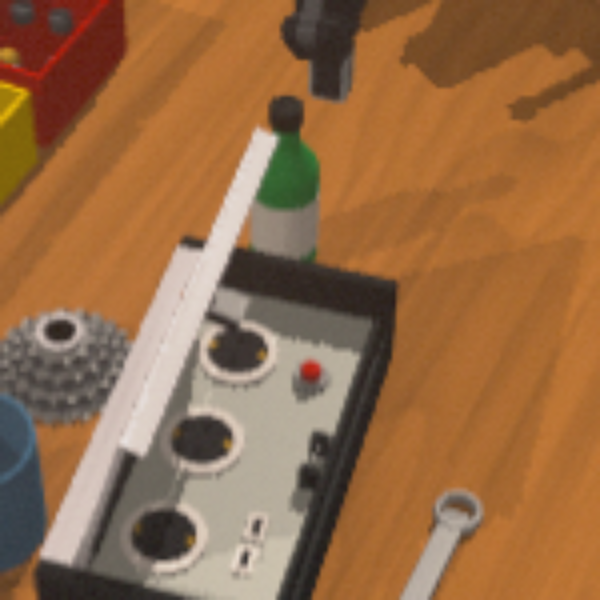

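Compared with before, the button sits lower and no white band shows. Next I'll go behind the open lid.

Request:
drive_tool([
  {"dx": -2, "dy": 1.2, "dz": -0.2, "roll": 0, "fingers": 0},
  {"dx": -4, "dy": 2.4, "dz": -0.2, "roll": 0, "fingers": 0},
  {"dx": -4.6, "dy": 2.75, "dz": 0, "roll": 0, "fingers": 0},
  {"dx": -4.6, "dy": 2.75, "dz": 1.5, "roll": 0, "fingers": 0},
  {"dx": -4.6, "dy": 2.75, "dz": 3, "roll": 0, "fingers": 0},
  {"dx": -4.6, "dy": 2.75, "dz": 4.2, "roll": 0, "fingers": 0},
  {"dx": -4.6, "dy": 2.75, "dz": 4.2, "roll": 0, "fingers": 0},
  {"dx": -4.6, "dy": 2.75, "dz": 4.2, "roll": 0, "fingers": 0},
])

```text
t: 12.55
tcp_pos: [0.6294, 0.0863, 0.192]
tool_rot: [0.289, -3.128, 0.0]
wrist_force: [0.2, -0.7, 0.8]
grip_width: -0.001
```

```bash
python3 - <<'E'
from h import *
p,d=capture('side');cv2.imwrite('pics/side5.png',cv2.resize(p[70:250,230:420,::-1],None,fx=4,fy=4)[:600])
c=np.array([.556,.0736,0]);y=.183;ux=np.array([np.cos(y),np.sin(y),0])
h=c+.052*ux+[0,0,.08]
def P(th,r=.107): return h-ux*r*np.cos(th)+np.array([0,0,r*np.sin(th)])
for th in (1.31,1.1,.9,.7,.5,.3,.15,0.05):
    print(th,end=' ');shift(P(th,.105)+ux*.011*np.sin(th))
E
```

```text
1.31 tcp [0.6298 0.0864 0.1927] yaw -2.9573 q6 -1.621 zax [ 1.4e-03  1.0e-04 -1.0e+00] F [ 0.46 -0.65  1.54] t 12.6 g -0.005
units [1.576 0.036 0.446]
1.1 tcp [0.6298 0.0864 0.1927] yaw -2.9573 q6 -1.621 zax [ 1.4e-03  1.0e-04 -1.0e+00] F [ 0.46 -0.65  1.54] t 12.6 g -0.005
units [2.431 0.037 0.76 ]
0.9 tcp [0.6298 0.0864 0.1927] yaw -2.9573 q6 -1.621 zax [ 1.4e-03  1.0e-04 -1.0e+00] F [ 0.46 -0.65  1.54] t 12.6 g -0.005
units [3.185 0.039 1.212]
0.7 tcp [0.6298 0.0864 0.1927] yaw -2.9573 q6 -1.621 zax [ 1.4e-03  1.0e-04 -1.0e+00] F [ 0.46 -0.65  1.54] t 12.6 g -0.005
units [3.849 0.039 1.795]
0.5 tcp [0.6298 0.0864 0.1927] yaw -2.9573 q6 -1.621 zax [ 1.4e-03  1.0e-04 -1.0e+00] F [ 0.46 -0.65  1.54] t 12.6 g -0.005
units [4.396 0.04  2.487]
0.3 tcp [0.6298 0.0864 0.1927] yaw -2.9573 q6 -1.621 zax [ 1.4e-03  1.0e-04 -1.0e+00] F [ 0.46 -0.65  1.54] t 12.6 g -0.005
units [4.804 0.041 3.258]
0.15 tcp [0.6298 0.0864 0.1927] yaw -2.9573 q6 -1.621 zax [ 1.4e-03  1.0e-04 -1.0e+00] F [ 0.46 -0.65  1.54] t 12.6 g -0.005
units [5.01  0.041 3.872]
0.05 tcp [0.6298 0.0864 0.1927] yaw -2.9573 q6 -1.621 zax [ 1.4e-03  1.0e-04 -1.0e+00] F [ 0.46 -0.65  1.54] t 12.6 g -0.005
units [5.096 0.041 4.289]
```

View pics/side5.png

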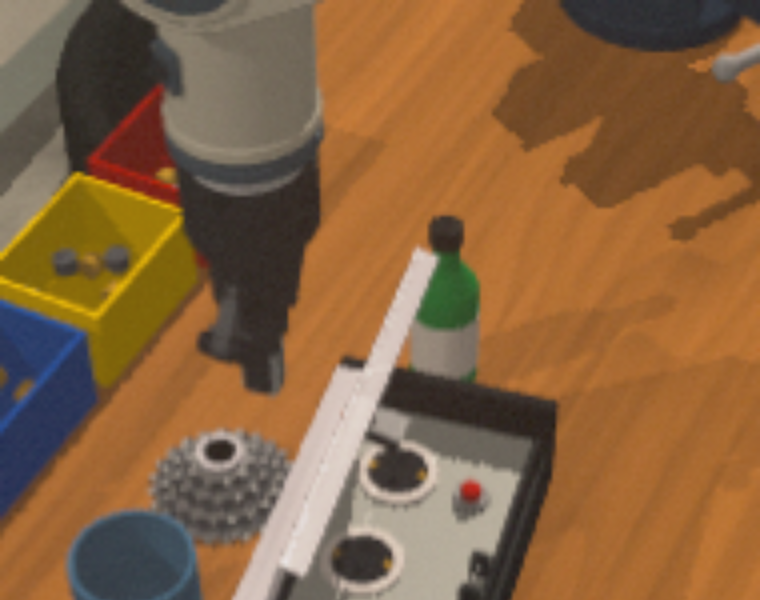

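The fingers are behind the lid and clear of it. I'll sweep it down along the arc.

Request:
drive_tool([
  {"dx": 1.0, "dy": 0, "dz": 0.3, "roll": 0, "fingers": 0},
  {"dx": 1.6, "dy": 0, "dz": 0.4, "roll": 0, "fingers": 0},
  {"dx": 2.0, "dy": 0, "dz": 0.55, "roll": 0, "fingers": 0},
  {"dx": 2.4, "dy": 0, "dz": 0.7, "roll": 0, "fingers": 0},
  {"dx": 2.8, "dy": 0, "dz": 0.95, "roll": 0, "fingers": 0},
  {"dx": 3.2, "dy": 0, "dz": 1.2, "roll": 0, "fingers": 0},
  {"dx": 3.5, "dy": 0, "dz": 1.45, "roll": 0, "fingers": 0},
  {"dx": 3.85, "dy": 0, "dz": 1.75, "roll": 0, "fingers": 0},
  {"dx": 4.15, "dy": 0, "dz": 2.1, "roll": 0, "fingers": 0},
  {"dx": 4.4, "dy": 0, "dz": 2.45, "roll": 0, "fingers": 0},
])

```text
t: 13.85
tcp_pos: [0.5207, 0.0663, 0.1297]
tool_rot: [-0.289, 3.128, -0.0]
wrist_force: [3.5, 0.6, 2.5]
grip_width: 0.0
```

```bash
python3 - <<'E'
from h import *
p,d=capture('side');cv2.imwrite('pics/side6.png',cv2.resize(p[100:250,270:420,::-1],None,fx=4,fy=4))
shift([.502,.0636,.09]);shift([.502,.0636,.0727])
E
```

```text
tcp [0.5189 0.066  0.1284] yaw -2.9571 q6 -1.632 zax [-3.1e-03 -5.0e-04 -1.0e+00] F [1.88 0.21 0.41] t 13.9 g -0.0
units [0.677 0.03  1.539]
tcp [0.5189 0.066  0.1284] yaw -2.9571 q6 -1.632 zax [-3.1e-03 -5.0e-04 -1.0e+00] F [1.88 0.21 0.41] t 13.9 g -0.0
units [0.675 0.03  2.231]
```

View pics/side6.png

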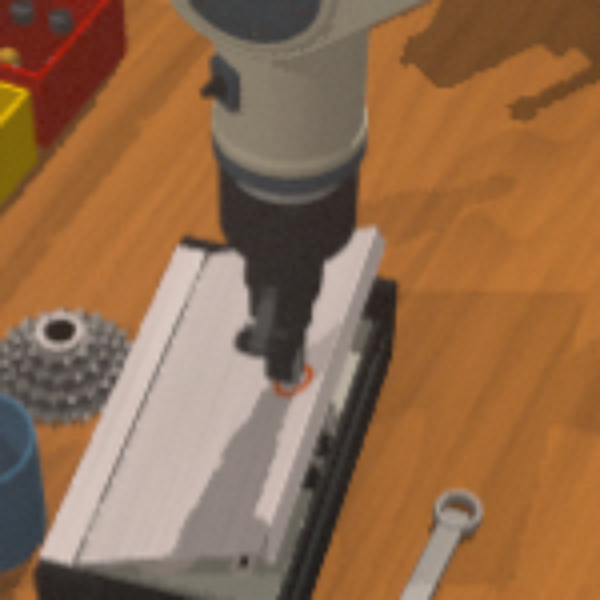

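Request:
drive_tool([
  {"dx": 0.25, "dy": 0, "dz": 0.5, "roll": 0, "fingers": 0},
  {"dx": 0.4, "dy": 0, "dz": 1.0, "roll": 0, "fingers": 0},
  {"dx": 0.55, "dy": 0, "dz": 1.4, "roll": 0, "fingers": 0},
  {"dx": 0.6, "dy": 0, "dz": 1.75, "roll": 0, "fingers": 0},
  {"dx": 0.6, "dy": 0, "dz": 2.0, "roll": 0, "fingers": 0},
  {"dx": 0.6, "dy": 0, "dz": 2.15, "roll": 0, "fingers": 0},
  {"dx": 0.6, "dy": 0, "dz": 2.2, "roll": 0, "fingers": 0},
  {"dx": 0.6, "dy": 0, "dz": 2.2, "roll": 0, "fingers": 0},
  {"dx": 0.6, "dy": 0, "dz": 2.2, "roll": 0, "fingers": 0},
])

```text
t: 15.02
tcp_pos: [0.5062, 0.0636, 0.0753]
tool_rot: [0.289, -3.128, 0.0]
wrist_force: [0.7, -0.5, 2.6]
grip_width: -0.004
```

Request:
drive_tool([
  {"dx": 0, "dy": 0, "dz": 0.05, "roll": 0, "fingers": 0},
  {"dx": 0, "dy": 0, "dz": 0.1, "roll": 0, "fingers": 0},
  {"dx": 0, "dy": 0, "dz": 0.12, "roll": 0, "fingers": 0},
  {"dx": 0, "dy": 0, "dz": 0.12, "roll": 0, "fingers": 0},
])

```text
t: 15.52
tcp_pos: [0.5064, 0.0636, 0.073]
tool_rot: [0.289, -3.128, 0.0]
wrist_force: [-3.6, -1.0, 15.0]
grip_width: 0.002
```

The force reading of 15 N means the lid is at its solid stop. Now I'll release it.

Request:
drive_tool([
  {"dx": 0, "dy": 0, "dz": -0.4, "roll": 0, "fingers": 0},
  {"dx": 0, "dy": 0, "dz": -1.5, "roll": 0, "fingers": 0},
  {"dx": 0.5, "dy": 0, "dz": -4, "roll": 0, "fingers": 0},
  {"dx": 1.5, "dy": 0, "dz": -6.5, "roll": 0, "fingers": 0},
  {"dx": 2, "dy": 0, "dz": -9, "roll": 0, "fingers": 0},
  {"dx": 2, "dy": 0, "dz": -9, "roll": 0, "fingers": 0},
  {"dx": 2, "dy": 0, "dz": -9, "roll": 0, "fingers": 0},
  {"dx": 2, "dy": 0, "dz": -9, "roll": 0, "fingers": 0},
  {"dx": 2, "dy": 0, "dz": -9, "roll": 0, "fingers": 0},
  {"dx": 2, "dy": 0, "dz": -9, "roll": 0, "fingers": 0},
])

```text
t: 16.77
tcp_pos: [0.457, 0.0544, 0.2963]
tool_rot: [0.289, -3.126, 0.0]
wrist_force: [-0.4, -0.5, 0.2]
grip_width: 0.005
```

```bash
python3 - <<'E'
from h import *
p,d=capture('side');cv2.imwrite('pics/side7.png',cv2.resize(p[100:300,240:440,::-1],None,fx=3,fy=3))
p,d=capture('scene');cv2.imwrite('pics/scene7.png',p[:,:,::-1])
shift([.5,.06,.3])
E
```

```text
tcp [0.4571 0.0544 0.2967] yaw -2.9571 q6 -1.64 zax [-1.1e-03 -1.0e-04 -1.0e+00] F [-0.24 -0.12 -0.68] t 16.875 g 0.0
units [-1.726 -0.096 -0.134]
```

View pics/side7.png

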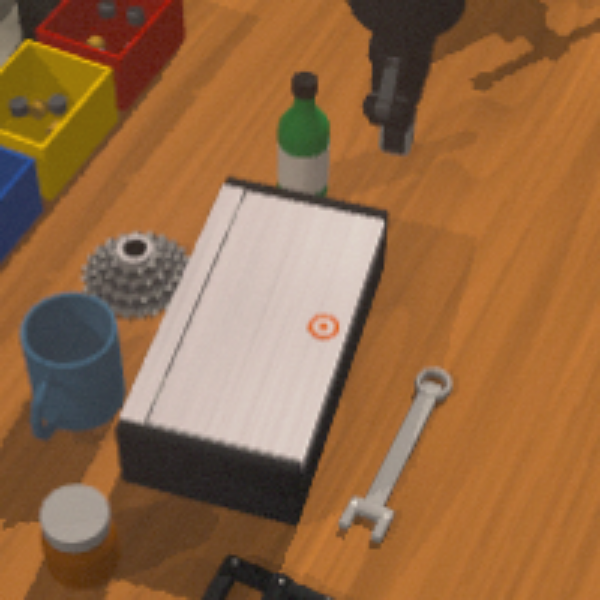

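View pics/scene7.png

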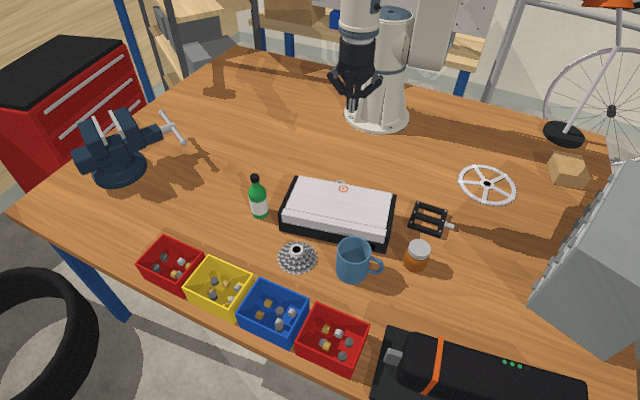

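The lid is latched flush, with its ring at (347.5,209) in the side view, the same as at the start. The bystanders haven't moved and the tool is clear, so I'm handing in.

```bash
python3 -c "
from station import r
print(r.hand_in())"
```

```text
the job is handed in; nothing more can be done
None
```

The job is done and handed in at about 17 s of the 51 s allowed; `hand_in` gives no verdict.

- **Opening:** I pressed the lid about 7 mm down at the ring and let go. It popped open to about 75°, with the tool clear of the box.
- **Breaker:** I pushed the button down to its solid stop. The force rose to 24.6 N with almost no further travel, at a tip height of 60.7 mm against the 61 mm given for reset. In the picture afterwards the button sat lower and no white band showed.
- **Closing:** I swept the lid down from behind and pressed it to its stop at 15 N. I pressed about 4 mm behind the ring's centre. Then I let go and moved the tool away.

In the last pictures, taken about a second after release, the lid is flush and stays shut. The ring is at its starting pixel in the side view, and the loose things look unmoved by eye. The wrist force reads near zero. With the lid shut I could not see the button again.

No check failed. The position estimates disagreed by 1 to 5 mm between cameras, mostly for the button, which mattered little for a fingertip about 22 mm wide.

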